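# Brush the offcuts out of the vise

## Robot

A 6-joint arm with a two-finger parallel gripper is mounted at the origin on a cart in front of the work surface, level with it; the furniture and walls round the work are solid. World frame = base frame: x ahead of the robot, y to its left, z up, the work surface at z = 0. Lengths are in mm, angles in degrees, forces in N, time in s.
With the tool pointing down it reaches from about 300 to 850 mm from the base axis. Payload 4.2 kg.
Tool frame: the origin (TCP) lies at the very end of the fingers, on their centre line; the grasp point (between the pads) lies 19 mm behind it (env.grip_depth is the distance from the TCP to the grasp point, in mm); z points along the fingers, y is the line along which they close (so a half turn about z gives the same grasp; the last joint's range is limited). The gripper opens to 91 mm and grips with 3 to 60 N. Pads are 32 mm wide; open, the fingers measure 118 mm over their backs; the gripper's body (76 mm by 178 mm) begins 60 mm behind the grasp point.
Start: joints at [-77.464, 18.312, 89.639, -0, 72.044, -1.146], TCP at [136.011, -558.699, 213.976] pointing down, gripper open.
Joint ranges: [-177.97, 177.97], [-48.28, 115.42], [12.27, 149.76], [-77.06, 257.06], [2.81, 150.46], [-146.56, 146.56]. Speed limits (degrees/s): [147.25, 147.25, 180, 180, 180, 180].

## Interface

Orientations are given as [roll, pitch, yaw] about the fixed x, y, z axes, in that order (R = Rz(yaw) Ry(pitch) Rx(roll)).
In Python, from workcell import env, cams gives the robot as it stands.
- The arm moves only by the tool apply_moves, never from a script. Its argument "deltas" is a list of rows, each a list of 5 numbers: the shift along the tool's x, y, z in m, then the turn about the tool's z in rad, then the opening, from -1 (shut) to 1 (fully open), so that 0 is half open. In form: [[tx, ty, tz, roll, gripper], ...]. A call has 1 to 5 rows; each row is the pose to reach, as a shift and turn from the pose commanded when the call began, along the tool's axes at that moment; what a row does not reach only later rows make up. A row lasts 1/10 s, in which the tool goes at most 50 mm and 8.59 degrees, less where a joint would pass 70% of its speed; a pose out of reach is approached as far as the arm can. A call with a gripper value outside its range is refused whole. The fingers move at their own pace and stop on an object; "grip_force" is the grip in N (left out, the last holds). Time passes only in rows, so rows that repeat a pose let the fingers close. It gives the time, the measured TCP pose, the force, the opening and the grip force at its end, in the units of the state.
- env.state(): the state, without advancing time (a new reading comes with each control period).
- cams.grab_frame(name): name is "scene" or "top" or "wrist"; returns the picture (384x512x3 uint8, blue, green, red); there is no depth.
- cams.get_calibration(name): a dict with "mtx" (3x3 intrinsics, pixels), "k1" (the pictures are not rectified: a ray, as slopes to the right and down, at radius r is drawn at 1 + k1 r^2 times it, then the intrinsics apply), "eye" and "attitude" of the camera in the world; the wrist camera has in their place "tool_from_camera" (4x4, takes a point from camera to tool coordinates, whose origin is the TCP and whose axes are the flange's). Camera axes: x right, y down, z forward; pixel columns grow to the right and rows downward; lengths in mm; the calibration is good to about 2 mm. A picture is of the moment at which its call begins: read the wrist's pose just before it. get_calibration takes no time and is no camera call.
- env.job_done(): hands the job in; it is judged then, once.
The state is a dict: "time_s": time; "qpos": joint angles; "qvel": joint speeds; "effort": joint torques, N m; "ee_pos": TCP position; "ee_rot": TCP orientation; "force": force on the tool from outside, world axes, zero at the start; "torque": the same for the moment, N m; "gripper_width": finger opening in mm; "gripper_force": force on a finger pad.
Only numpy, scipy, OpenCV 4.12 (cv2) and the standard library are available. Lean on these libraries where they do the work, as an engineer would, in place of code of your own. Each camera call takes 0.05 s, during which the arm holds its last target. There are 200 camera calls.

## Task

Clear the three wooden offcuts from between the jaws of the vise: brush them off the left end of its bed so that all three drop into the metal tray that waits there and lie in it clear of the vise, pushing them with the brush only. The brush lies on its side, so first stand it on its bristles on the bench and let go, then take it again by the handle from straight above to work between the jaws. Finish with the brush standing on its bristles on the open bench, the tray left in its place at the end of the bed, and the other things on the bench left alone.

Things in the scene. Friction and masses are not known exactly. Their poses are not given: they have to be found in the camera images.
- brush: Wooden hand brush, dark bristles, 150 mm tall, 180 g. Origin at mid-height, 75 mm from bristle tips and from handle end; body z runs from bristles to handle. Head 44 mm (x) by 70 mm (y), straight-sided from z = -75 to -13 mm; it stands firmly on its bristles, which do not give. Centre of mass at z about -25 mm. Starts lying on its side: body x up, handle level, 22 mm above the bench.
- brush_grip (a point): Point on the brush's centre line at body z = +45 mm, 120 mm above the bristle tips. The handle is straight and flat-sided, 26 mm along body x by 24 mm along body y, from z = -9 to +75 mm; pinch it across body y. At the start the brush lies on open bench to the right of the vise, where it can also stand.
- vise: Green vise bolted to the bench, screw and T-handle toward the robot. Origin on the bench under the bed; body x is the way the jaws open (+x away from the robot to the fixed jaw), body y runs along the jaws (+y left, to the tray). The jaws are walls from y = -75 to +75 mm, tops 98 mm above the bench; fixed jaw's face at x = +45 mm. Vise reaches x = +96 mm; T-handle to x = -197 mm, 108 mm high.
- bed_left (a point): Middle of the left end (vise x = 0, y = +85 mm) of the flat steel bed, at its top, 54 mm above the bench. The bed runs from vise y = -85 to +85 mm; the channel between the jaws is open at both ends and above. What is pushed over this end drops into the tray.
- jaw (a joint): Opening of the moving jaw in m, 0 to 0.016; fixed by its screw. The moving jaw's face is at vise x = -0.039 - jaw, so the gap between the jaws is 84 mm + jaw.
- scrap_tray: Open tray of bare sheet metal, 200 mm (body x) by 150 mm (body y), 36 mm high, walls 3 mm, 600 g, loose on the bench. Origin at the centre of its underside. It stands at the left (+y) end of the vise, the rim of its long side tucked about 5 mm under the end of the bed, so that what is pushed off the bed drops into it.
- offcut_0: Hardwood offcut, pale, a plain block 66 x 28 x 24 mm (x, y, z), about 32 g; origin at the centre of its underside. Lies on the vise bed near its right end, roughly across the channel.
- offcut_1: Hardwood offcut, pale, a plain block 62 x 32 x 22 mm, about 30 g; origin at the centre of its underside. Lies on the vise bed about the middle, roughly across the channel.
- offcut_2: Hardwood offcut, pale, with a step sawn out of one end: 68 x 26 mm, 26 mm high over one half and 13 mm over the other, about 28 g; origin at the centre of its underside. Lies on the vise bed near its left end, roughly across the channel.
- snap_tin_1: Bystander: open round tin, 60 mm across, 20 mm high, beyond the brush. Origin under its centre. Not to be moved.
- glue_jar: Bystander: white open pot, 83 mm across, 82 mm high, left of the tray. Origin under its centre. Not to be moved.
- cork_block: Bystander: cork sanding block, 45 x 90 x 30 mm, on the left, near the front edge of the bench. Origin under its centre. Not to be moved.

How it is judged (in metres and radians):
On the way, in this order (a step that is already met when the one before it is completed fails the run):
1. the brush stands upright on its bristles on the bench, let go (angle between brush's own z axis and vertical below 0.12 rad and height (world z) of brush between 0.07 and 0.085 m and contact force between brush and the arm below 0.05 N and contact force between brush and the fingers below 0.05 N and linear speed of brush below 0.02 m/s and contact force between brush and scrap_tray below 0.05 N), for 0.2 s.
2. the brush, held by the handle from above, is in the channel between the jaws, its bristles down at the bed (y of brush in the frame of vise between -0.07 and 0.07 m and x of brush in the frame of vise between -0.03 and 0.03 m and height (world z) of brush below 0.15 m and angle between brush's own z axis and vertical below 0.3 rad and angle between the grasp point's own z axis and vertical above 2.6 rad and z of the grasp point in the frame of brush above 0 m and contact force between brush and the fingers above 1 N), for 0.1 s.
3. all three offcuts lie in the tray (x of offcut_0 in the frame of scrap_tray between -0.1 and 0.1 m and y of offcut_0 in the frame of scrap_tray between -0.075 and 0.075 m and height (world z) of each of offcut_0, offcut_1, offcut_2 below 0.065 m and contact force between each of offcut_0, offcut_1, offcut_2 and vise below 0.05 N and x of offcut_1 in the frame of scrap_tray between -0.1 and 0.1 m and y of offcut_1 in the frame of scrap_tray between -0.075 and 0.075 m and x of offcut_2 in the frame of scrap_tray between -0.1 and 0.1 m and y of offcut_2 in the frame of scrap_tray between -0.075 and 0.075 m), for 0.2 s.
At the end, for the whole second after the job is handed in: All three offcuts lie at rest inside the tray, none touching the vise; the tray's centre is still within 20 mm of its place at the end of the bed; the brush stands on its bristles on the bench (within 0.12 rad of upright, neither in the tray nor on the vise), at rest and let go (all of step 1 and all of step 3 and linear speed of each of offcut_0, offcut_1, offcut_2 below 0.02 m/s and y of scrap_tray in the frame of vise between 0.135 and 0.175 m and x of scrap_tray in the frame of vise between -0.032 and 0.032 m).
It fails at once if the fingers or the arm push an offcut (contact force between any of offcut_0, offcut_1, offcut_2 and the fingers above 0.3 N or contact force between any of offcut_0, offcut_1, offcut_2 and the arm above 0.3 N).
It fails at once if an offcut falls on the bench beside the tray ((height (world z) of offcut_0 below 0.04 m and (x of offcut_0 in the frame of scrap_tray above 0.11 m or x of offcut_0 in the frame of scrap_tray below -0.11 m or y of offcut_0 in the frame of scrap_tray above 0.085 m or y of offcut_0 in the frame of scrap_tray below -0.085 m)) or (height (world z) of offcut_1 below 0.04 m and (x of offcut_1 in the frame of scrap_tray above 0.11 m or x of offcut_1 in the frame of scrap_tray below -0.11 m or y of offcut_1 in the frame of scrap_tray above 0.085 m or y of offcut_1 in the frame of scrap_tray below -0.085 m)) or (height (world z) of offcut_2 below 0.04 m and (x of offcut_2 in the frame of scrap_tray above 0.11 m or x of offcut_2 in the frame of scrap_tray below -0.11 m or y of offcut_2 in the frame of scrap_tray above 0.085 m or y of offcut_2 in the frame of scrap_tray below -0.085 m))).
It fails at once if the tin, the white pot or the cork block is moved (more than 25 mm) (distance of any of snap_tin_1, glue_jar, cork_block from where it was at the start of the episode above 0.025 m).
It also fails if it takes over 61 s, if anything falls off the work surface, if the arm or the gripper's body presses on something with over 40 N, if the wrist force passes 120 N, or if a joint passes its speed limit or range.

## Working session

There is one attempt and no reset: what is moved stays moved. The work goes in short steps, Python scripts to look and compute and a tool call to move; the robot and the scene stay as the last step left them, time stands still between calls to the robot, and variables do not carry over. Pictures are saved under pics/ and viewed, at most 10 in all, crops included, and the job is handed in when it is done.

Besides the shell and the picture viewer there is one more tool, called after ">>>" as name(argument=value, ...), one argument or row to a line, values as JSON. apply_moves: Moves the arm, as the interface text tells. Its arguments: {"type":"object","properties":{"deltas":{"type":"array"},"grip_force":{"type":"number"}},"required":["deltas"]}

```bash
ls; mkdir -p pics
cat > h.py <<'E'
import numpy as np, cv2
from workcell import env, cams
from scipy.spatial.transform import Rotation as Rn
def campose(n):
    c=cams.get_calibration(n)
    return c
def ray(n,uv,c=None,st=None):
    c=c or cams.get_calibration(n); K=np.array(c['mtx']); k=c['k1']
    d=np.array([(uv[0]-K[0,2])/K[0,0],(uv[1]-K[1,2])/K[1,1]]); p=d.copy()
    for _ in range(30): p=d/(1+k*(p@p))
    return np.r_[p,1]
def T(n,st=None):
    c=cams.get_calibration(n)
    if n!='wrist':
        A=np.array(c['attitude'])
        R=A if A.shape==(3,3) else Rn.from_euler('xyz',A,degrees=True).as_matrix()
        return R,np.array(c['eye'])
    st=st or env.state(); M=np.array(c['tool_from_camera'])
    R=Rn.from_euler('xyz',st['ee_rot'],degrees=True).as_matrix()
    return R@M[:3,:3], R@M[:3,3]+np.array(st['ee_pos'])
def pix2w(n,uv,z,st=None):
    R,e=T(n,st); d=R@ray(n,uv); return e+d*(z-e[2])/d[2]
def w2pix(n,p,st=None):
    R,e=T(n,st); q=R.T@(np.array(p)-e); c=cams.get_calibration(n); K=np.array(c['mtx'])
    s=q[:2]/q[2]; s=s*(1+c['k1']*(s@s)); return K[:2,:2]@s+K[:2,2]
E
python3 - <<'E'
from h import *
for n in('top','scene','wrist'): print(n,cams.get_calibration(n))
print(env.state())
for n in('top','scene'):cv2.imwrite(f'pics/{n}0.png',cams.grab_frame(n))
im=cv2.resize(cv2.imread('pics/top0.png'),(800,600),interpolation=cv2.INTER_CUBIC); cv2.imwrite('pics/top0b.png',im)
E
```

```text
pics
top {'mtx': array([[360.07239912,   0.        , 254.29664925],
       [  0.        , 360.07239912, 189.73852358],
       [  0.        ,   0.        ,   1.        ]]), 'k1': 0.03244502322910596, 'eye': array([ 357.00402659,   12.84559086, 1000.01464622]), 'attitude': array([-1.69470932e+02,  4.15513336e-02, -9.00413871e+01])}
scene {'mtx': array([[385.75103226,   0.        , 257.53580505],
       [  0.        , 385.75103226, 190.40661585],
       [  0.        ,   0.        ,   1.        ]]), 'k1': -0.09355083721327791, 'eye': array([ 89.98640131, 770.60386047, 565.58063126]), 'attitude': array([-120.71490964,   -1.03769828, -150.22308932])}
wrist {'mtx': array([[342.43352209,   0.        , 254.03523458],
       [  0.        , 342.43352209, 186.8127244 ],
       [  0.        ,   0.        ,   1.        ]]), 'k1': 0.018289884447544664, 'tool_from_camera': array([[-6.73152639e-04, -9.67107559e-01, -2.54366894e-01,
         7.12872017e+01],
       [ 9.99999555e-01, -4.83034039e-04, -8.09879252e-04,
        -3.60141487e-01],
       [ 6.60372478e-04, -2.54367326e-01,  9.67107454e-01,
        -1.70078223e+02],
       [ 0.00000000e+00,  0.00000000e+00,  0.00000000e+00,
         1.00000000e+00]])}
{'time_s': 0.0, 'qpos': array([-7.74626418e+01,  1.83504092e+01,  8.97080861e+01, -9.30303137e-04,
        7.20427999e+01, -1.14840524e+00]), 'qvel': array([ 0.10185344,  0.04972804,  0.06632044,  0.08072132, -0.08525701,
       -0.06693824]), 'effort': array([ 6.78480192e-04, -4.12463343e+01, -2.31976962e+01,  7.28923618e-02,
        4.57210641e-02, -1.62722918e-04]), 'ee_pos': array([ 135.90245234, -558.17742497,  213.12124403]), 'ee_rot': array([-1.79898707e+02, -1.14586961e-03,  1.36860501e+01]), 'force': array([-0.69515368, -0.58085483,  0.04569235]), 'torque': array([ 0.00434045, -0.03112795, -0.00351472]), 'gripper_force': 0.0, 'gripper_width': 91.13472671592012}
```

View pics/top0b.png

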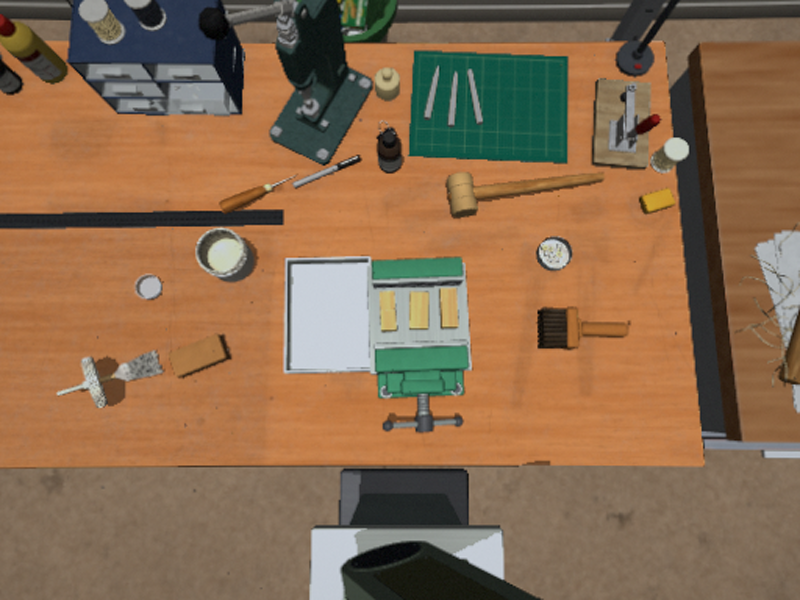

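View pics/scene0.png

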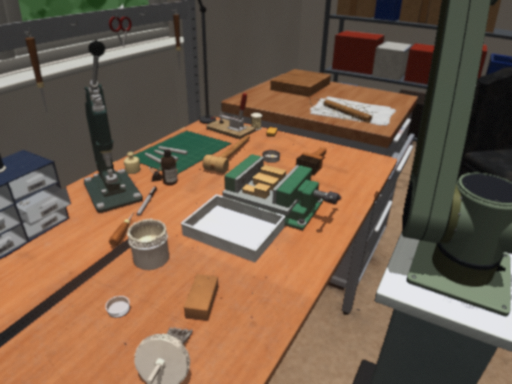

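The brush is at about (583,328) in the enlarged top picture, with its handle to the right (world −y). The vise bed centre is at about (419,310) and the tray at (328,316). The tool can only turn about its own z, so the brush has to swing upright by its own weight in a light pinch.

Run:
```python
from h import *
s=800/512
P={'handle_end_up':(629,321,35),'handle_end_lo':(628,337,35),'handle_st_up':(582,322,35),'handle_st_lo':(582,336,35),'head_ul':(538,307,44),'head_ll':(537,348,44),'head_ur':(578,308,44),
'tin':(554,251,15),'fixjaw_tl':(372,277,98),'fixjaw_tr':(463,277,98),'movjaw_tl':(376,348,98),'movjaw_tr':(467,348,98),'bed_ul':(372,290,54),'bed_ll':(372,345,54),
'o2':(388,310,78),'o1':(419,310,76),'o0':(449,307,78),'tr_ul':(286,259,36),'tr_ll':(285,372,36),'tr_ur':(370,259,36),'tr_lr':(370,372,36),'Tend':(388,425,100)}
for k,(u,v,z) in P.items(): print(k,pix2w('top',(u/s-.19,v/s-.19),z).round(0))
im=cv2.imread('pics/top0.png')[145:285,175:415]; cv2.imwrite('pics/crop0.png',cv2.resize(im,(800,467),interpolation=cv2.INTER_CUBIC))
```

```text
handle_end_up [ 494. -385.   35.]
handle_end_lo [ 466. -381.   35.]
handle_st_up [ 492. -304.   35.]
handle_st_lo [ 468. -303.   35.]
head_ul [ 517. -228.   44.]
head_ll [ 446. -223.   44.]
head_ur [ 515. -296.   44.]
tin [ 624. -269.   15.]
fixjaw_tl [558.  55.  98.]
fixjaw_tr [558. -94.  98.]
movjaw_tl [441.  48.  98.]
movjaw_tr [441. -98.  98.]
bed_ul [545.  57.  54.]
bed_ll [450.  57.  54.]
o2 [506.  29.  78.]
o1 [506. -22.  76.]
o0 [511. -72.  78.]
tr_ul [604. 210.  36.]
tr_ll [406. 205.  36.]
tr_ur [604.  62.  36.]
tr_lr [406.  60.  36.]
Tend [321.  29. 100.]
```

View pics/crop0.png

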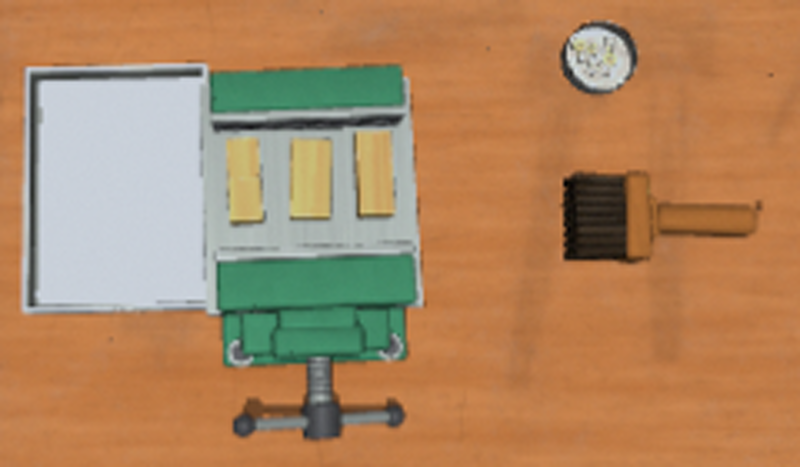

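Run:
```python
from h import *
P={'fixface_l':(213,110,98),'fixface_r':(404,106,98),'movface_l':(218,257,98),'movface_r':(415,253,98),'fixtopback_l':(210,74,98),'fixtopback_r':(402,67,98),'movb_l':(217,308,98),'movb_r':(414,303,98),
'bed_r_lo':(415,245,54),'bed_r_up':(408,112,54),'bed_l_lo':(206,245,54),'bed_l_up':(205,130,54),
'o0a':(356,134,78),'o0b':(391,132,78),'o0c':(395,214,78),'o0d':(361,214,78),'o1a':(292,139,76),'o1c':(329,217,76),'o2a':(228,139,80),'o2c':(263,221,67),
'tr_ul':(25,69,36),'tr_ll':(25,312,36),'tr_ur':(205,66,36),'tr_lr':(208,310,36)}
for k,(u,v,z) in P.items(): print(k,pix2w('top',(u*.3+175-.35,v*.3+145-.35),z).round(0))
st=env.state();print(st['ee_pos'],st['ee_rot'])
```

```text
fixface_l [556.  54.  98.]
fixface_r [559. -93.  98.]
movface_l [443.  49.  98.]
movface_r [446. -99.  98.]
fixtopback_l [585.  56.  98.]
fixtopback_r [590. -92.  98.]
movb_l [405.  50.  98.]
movb_r [409. -97.  98.]
bed_r_lo [ 457. -105.   54.]
bed_r_up [ 564. -101.   54.]
bed_l_lo [457.  60.  54.]
bed_l_up [549.  62.  54.]
o0a [541. -58.  78.]
o0b [543. -85.  78.]
o0c [478. -87.  78.]
o0d [478. -60.  78.]
o1a [538.  -7.  76.]
o1c [476. -36.  76.]
o2a [537.  43.  80.]
o2c [474.  15.  67.]
tr_ul [605. 212.  36.]
tr_ll [405. 205.  36.]
tr_ur [607.  63.  36.]
tr_lr [407.  59.  36.]
[ 135.89533233 -558.27452217  213.21801745] [-1.79911468e+02  1.21859362e-04  1.36820181e+01]
```

```bash
cat >> h.py <<'E'
def go(x,y,z,yaw):
    st=env.state(); R=Rn.from_euler('xyz',st['ee_rot'],degrees=True).as_matrix()
    ps=np.array(st['ee_pos']); d=R.T@(np.array([x,y,z])-ps)/1000
    dy=(yaw-st['ee_rot'][2]+180)%360-180
    print('t',st['time_s'],'pos',ps.round(1),'rot',np.round(st['ee_rot'],1),'delta',d.round(4),'turn',round(-np.radians(dy),4))
E
python3 -c "
from h import *
go(480,-345,150,90)"
```

```text
t 0.1 pos [ 135.9 -558.3  213.2] rot [-179.9    0.    13.7] delta [ 0.3848 -0.1257  0.0634] turn -1.332
```

>>> apply_moves(
  deltas=[
    [0.385,-0.126,0.063,-1.332,1],
    [0.385,-0.126,0.063,-1.332,1],
    [0.385,-0.126,0.063,-1.332,1],
    [0.385,-0.126,0.063,-1.332,1],
    [0.385,-0.126,0.063,-1.332,1],
  ],
  grip_force=3,
)

```text
time_s: 0.6
ee_pos: [347.2, -427.1, 175.0]
ee_rot: [-180.0, -0.0, 57.0]
force: [0.2, -0.6, -0.0]
gripper_width: 91.0
gripper_force: 0.0
```

```bash
python3 -c "
from h import *
go(480,-345,150,90)"
```

```text
t 0.6 pos [ 347.2 -427.1  175. ] rot [-180.   -0.   57.] delta [0.1412 0.0667 0.0249] turn -0.5762
```

>>> apply_moves(
  deltas=[
    [0.141,0.067,0.025,-0.576,1],
    [0.141,0.067,0.025,-0.576,1],
    [0.141,0.067,0.025,-0.576,1],
    [0.141,0.067,0.025,-0.576,1],
    [0.141,0.067,0.025,-0.576,0.5],
  ],
)

```text
time_s: 1.1
ee_pos: [480.5, -346.0, 149.5]
ee_rot: [-179.9, -0.1, 89.8]
force: [-0.3, 0.5, 1.0]
gripper_width: 86.0
gripper_force: 0.0
```

```bash
python3 -c "
from h import *
go(480,-345,5,90)
cv2.imwrite('pics/w1.png',cams.grab_frame('wrist'))
for p in [(480,-377,35),(480,-311,35),(515,-227,44),(445,-227,44)]: print(p,w2pix('wrist',p).round())"
```

```text
t 1.1 pos [ 480.5 -346.   149.5] rot [-1.799e+02 -1.000e-01  8.980e+01] delta [ 0.0009 -0.0003  0.1445] turn -0.003
(480, -377, 35) [256. 217.]
(480, -311, 35) [255. 142.]
(515, -227, 44) [302.  29.]
(445, -227, 44) [207.  30.]
```

View pics/w1.png

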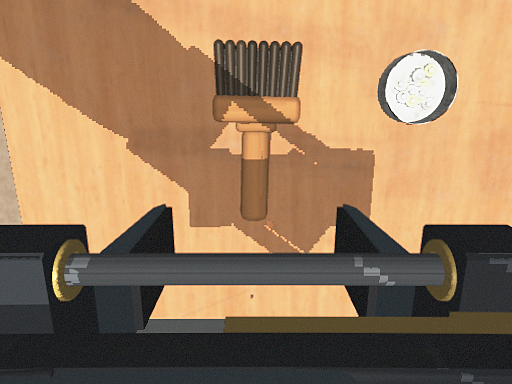

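The brush is where predicted: handle end at (254,219), bristle tips at row 40. Next I descend and pinch lightly.

>>> apply_moves(
  deltas=[
    [-0.004,0,0.05,0,0.3],
    [-0.004,0,0.1,0,0.3],
    [-0.004,0,0.13,0,0.3],
    [-0.004,0,0.144,0,0.3],
    [-0.004,0,0.144,0,0.3],
  ],
)

```text
time_s: 1.65
ee_pos: [477.7, -351.7, 5.2]
ee_rot: [-179.8, -0.1, 89.5]
force: [-0.1, -0.4, 0.0]
gripper_width: 59.4
gripper_force: 0.0
```

>>> apply_moves(
  deltas=[
    [0,0,0,0,-0.7],
    [0,0,0,0,-0.7],
    [0,0,0,0,-0.7],
    [0,0,0,0,-0.7],
    [0,0,0,0,-0.7],
  ],
  grip_force=4,
)

```text
time_s: 2.15
ee_pos: [479.9, -351.8, 7.3]
ee_rot: [179.9, 0.1, 89.6]
force: [-0.0, -0.5, 1.1]
gripper_width: 24.7
gripper_force: 3.9
```

>>> apply_moves(
  deltas=[
    [0,0,-0.02,0,-0.7],
    [0,0,-0.04,0,-0.7],
    [0,0,-0.06,0,-0.7],
    [0,0,-0.08,0,-0.7],
    [0,0,-0.1,0,-0.7],
  ],
)

```text
time_s: 2.65
ee_pos: [479.1, -351.2, 107.1]
ee_rot: [-180.0, -0.0, 89.7]
force: [0.2, -1.0, -1.3]
gripper_width: 23.8
gripper_force: 4.0
```

>>> apply_moves(
  deltas=[
    [0,0,-0.02,0,-0.7],
    [0,0,-0.04,0,-0.7],
    [0,0,-0.045,0,-0.7],
    [0,0,-0.045,0,-0.7],
    [0,0,-0.045,0,-0.7],
  ],
)

```text
time_s: 3.15
ee_pos: [478.8, -351.0, 150.3]
ee_rot: [-179.9, -0.1, 89.7]
force: [-0.7, 0.6, -2.4]
gripper_width: 23.8
gripper_force: 4.0
```

```bash
python3 -c "
from h import *
im=cams.grab_frame('scene');cv2.imwrite('pics/s2.png',cv2.resize(im[100:220,230:380],(800,600)*1,interpolation=cv2.INTER_CUBIC))
st=env.state();print(st['ee_pos'],st['gripper_width'],st['gripper_force'],st['force'])"
```

```text
[ 478.69932183 -350.98611235  150.11012136] 24.01651120885961 4.000009372830391 [ 0.40507785 -0.70544065 -1.88061941]
```

View pics/s2.png

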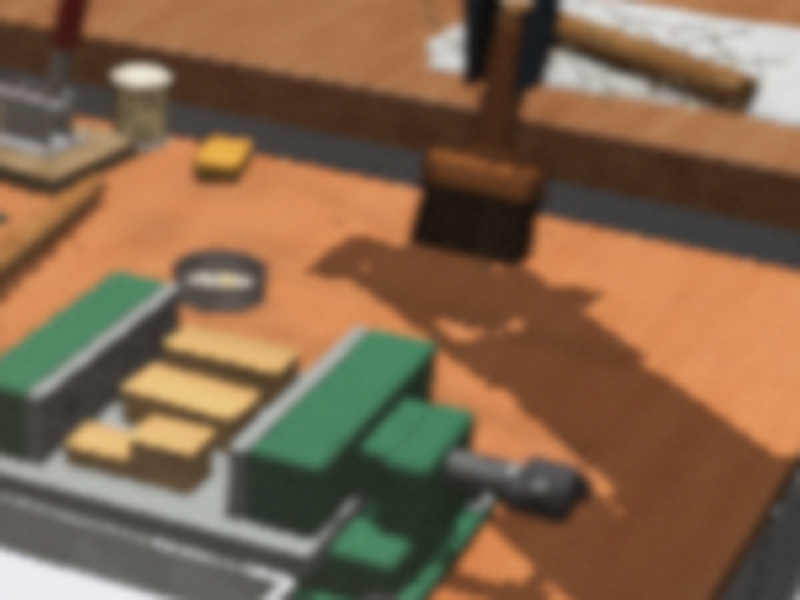

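The brush hangs nearly vertical in the fingers, with its head at (480,205) in the crop. Next I lower it until the bristles touch.

>>> apply_moves(
  deltas=[
    [0,0,0.02,0,-0.7],
    [0,0,0.035,0,-0.7],
    [0,0,0.04,0,-0.7],
    [0,0,0.043,0,-0.7],
    [0,0,0.046,0,-0.7],
  ],
  grip_force=3,
)

```text
time_s: 3.7
ee_pos: [479.4, -352.0, 106.3]
ee_rot: [180.0, 0.1, 89.7]
force: [-2.6, -0.7, 5.2]
gripper_width: 24.3
gripper_force: 3.0
```

>>> apply_moves(
  deltas=[
    [0,0,0.002,0,-0.7],
    [0,0,0.004,0,-0.7],
    [0,0,0.006,0,-0.7],
    [0,0,0.006,0,-0.7],
  ],
)

```text
time_s: 4.1
ee_pos: [479.2, -351.5, 99.4]
ee_rot: [-180.0, -0.0, 89.7]
force: [-2.1, -1.0, 3.6]
gripper_width: 24.4
gripper_force: 3.0
```

>>> apply_moves(
  deltas=[
    [0,0,0,0,0.3],
    [0,0,0,0,0.3],
    [0,0,0,0,0.3],
    [0,0,0,0,0.3],
    [0,0,0,0,0.3],
  ],
)

```text
time_s: 4.6
ee_pos: [479.5, -351.5, 99.4]
ee_rot: [180.0, -0.0, 89.7]
force: [0.5, 0.6, 0.2]
gripper_width: 58.2
gripper_force: 0.0
```

```bash
python3 -c "
from h import *
im=cams.grab_frame('wrist');cv2.imwrite('pics/w3.png',im)
im2=cams.grab_frame('scene')[100:220,230:380]
cv2.imwrite('pics/w3.png',np.hstack([cv2.resize(im,(400,300)),cv2.resize(im2,(375,300),interpolation=cv2.INTER_CUBIC)]))
st=env.state();print(st['time_s'],st['ee_pos'],st['gripper_width'],st['gripper_force'],st['force'])"
```

```text
4.7 [ 479.47574069 -351.52012469   99.47719351] 59.10763758081598 0.0 [-0.29461704  0.34861081 -0.12214012]
```

View pics/w3.png

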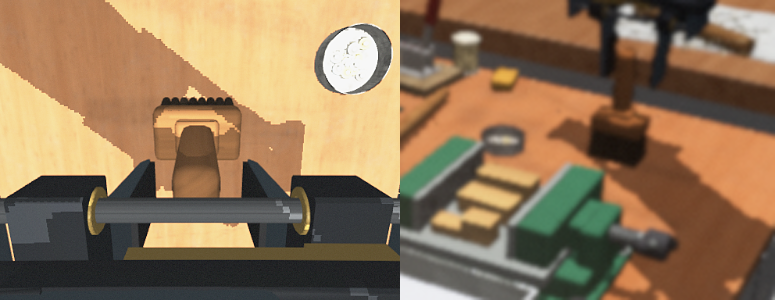

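The brush stands on its bristles between the open fingers. A quick check of its centre before I grip it again.

```bash
python3 -c "
from h import *
for uv,z in [((154,107),62),((240,107),62),((154,158),62),((240,158),62),((163,103),15),((233,100),15)]: print(uv,pix2w('wrist',(uv[0]/.78125,uv[1]/.78125),z).round())
go(479,-350,99,90)"
```

```text
(154, 107) [ 445. -303.   62.]
(240, 107) [ 511. -303.   62.]
(154, 158) [ 443. -344.   62.]
(240, 158) [ 513. -344.   62.]
(163, 103) [ 446. -304.   15.]
(233, 100) [ 512. -302.   15.]
t 4.7 pos [ 479.5 -351.5   99.5] rot [180.   -0.   89.7] delta [ 0.0015 -0.0005  0.0005] turn -0.006
```

>>> apply_moves(
  deltas=[
    [0,0,0,0,-0.7],
    [0,0,0,0,-0.7],
    [0,0,0,0,-0.7],
    [0,0,0,0,-0.7],
    [0,0,0,0,-0.7],
  ],
  grip_force=35,
)

```text
time_s: 5.2
ee_pos: [479.4, -351.6, 99.6]
ee_rot: [180.0, 0.0, 89.7]
force: [1.0, 0.5, -0.5]
gripper_width: 21.9
gripper_force: 0.0
```

>>> apply_moves(
  deltas=[
    [0,0,0,0,0.3],
    [0,0,0,0,0.3],
    [0,0,0,0,0.3],
    [0,0,-0.05,0,0.3],
    [0,0,-0.06,0,0.3],
  ],
  grip_force=20,
)

```text
time_s: 5.7
ee_pos: [481.6, -353.2, 164.1]
ee_rot: [179.6, 0.3, 89.7]
force: [-0.1, -0.2, 0.7]
gripper_width: 58.4
gripper_force: 0.0
```

```bash
python3 -c "
from h import *
im=cams.grab_frame('wrist')
im2=cams.grab_frame('scene')[100:220,230:380]
cv2.imwrite('pics/w4.png',np.hstack([im,cv2.resize(im2,(288,384),interpolation=cv2.INTER_CUBIC)]))
go(479,-350,99,90)
for y in(-350,-324):
  for z in (62,150): print(y,z,w2pix('wrist',(479,y,z)))"
```

```text
t 5.8 pos [ 480.6 -352.5  162. ] rot [179.7   0.2  89.7] delta [ 0.0027 -0.0019  0.063 ] turn -0.006
-350 62 [251.99119005 184.63585604]
-350 150 [251.71733187 223.65505324]
-324 62 [251.72217119 152.94549079]
-324 150 [251.31724744 178.94456214]
```

View pics/w4.png

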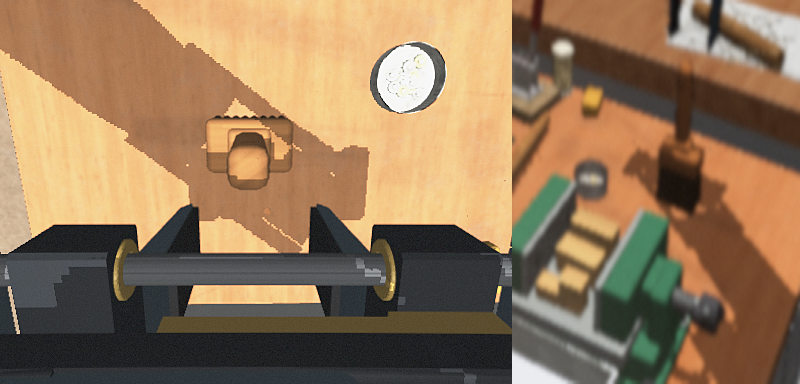

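It is standing with its centre near y≈−320: the handle top is at (248,172) and the head centre at (250,145). I shift over it and grip again.

>>> apply_moves(
  deltas=[
    [0.032,-0.002,0,0,0.3],
    [0.032,-0.002,0,0,0.3],
    [0.032,-0.002,0.03,0,0.3],
    [0.032,-0.002,0.06,0,0.3],
    [0.032,-0.002,0.062,0,0.3],
  ],
)

```text
time_s: 6.3
ee_pos: [474.6, -317.6, 92.9]
ee_rot: [-179.5, -0.3, 89.7]
force: [-0.9, 0.2, 0.5]
gripper_width: 59.8
gripper_force: 0.0
```

>>> apply_moves(
  deltas=[
    [0,0,0,0,0.3],
    [0,0,0,0,-0.7],
    [0,0,0,0,-0.7],
    [0,0,0,0,-0.7],
    [0,0,0,0,-0.7],
  ],
  grip_force=30,
)

```text
time_s: 6.8
ee_pos: [477.9, -319.8, 98.3]
ee_rot: [179.9, 0.1, 89.7]
force: [0.4, -0.5, -0.5]
gripper_width: 30.2
gripper_force: 0.0
```

>>> apply_moves(
  deltas=[
    [0,0,0,0,-0.7],
    [0,0,0,0,-0.7],
    [0,0,0,0,-0.7],
  ],
)

```text
time_s: 7.1
ee_pos: [477.8, -319.7, 98.0]
ee_rot: [180.0, 0.0, 89.7]
force: [0.6, 0.2, 2.3]
gripper_width: 23.9
gripper_force: 30.0
```

```bash
python3 -c "
from h import *
go(505,-135,215,91.3)"
```

```text
t 7.1 pos [ 477.8 -319.7   98. ] rot [180.    0.   89.7] delta [ 0.1848  0.0261 -0.1171] turn -0.0287
```

>>> apply_moves(
  deltas=[
    [0,0,-0.03,0,-0.7],
    [0.03,0.01,-0.065,-0.01,-0.7],
    [0.08,0.02,-0.065,-0.028,-0.7],
    [0.13,0.026,-0.065,-0.028,-0.7],
    [0.17,0.026,-0.065,-0.028,-0.7],
  ],
)

```text
time_s: 7.6
ee_pos: [504.7, -147.5, 162.3]
ee_rot: [-180.0, -0.0, 91.3]
force: [0.0, -0.4, -1.1]
gripper_width: 23.8
gripper_force: 30.0
```

>>> apply_moves(
  deltas=[
    [0.01,0,0,0,-0.7],
    [0.01,0,0,0,-0.7],
    [0.01,0,0,0,-0.7],
  ],
)

```text
time_s: 7.9
ee_pos: [504.4, -140.5, 162.4]
ee_rot: [-180.0, 0.1, 91.3]
force: [0.7, -0.8, -1.2]
gripper_width: 23.8
gripper_force: 30.0
```

```bash
python3 -c "
from h import *
go(503,-100,157,91.3)
im=cams.grab_frame('top')[145:285,175:415]
im2=cams.grab_frame('scene')[110:250,180:380]
cv2.imwrite('pics/t5.png',np.vstack([cv2.resize(im,(514,300),interpolation=cv2.INTER_CUBIC),cv2.resize(im2,(514,300),interpolation=cv2.INTER_CUBIC)]))"
```

```text
t 7.9 pos [ 504.4 -140.5  162.4] rot [-1.80e+02  1.00e-01  9.13e+01] delta [ 0.0405 -0.0005  0.0053] turn -0.0005
```

View pics/t5.png

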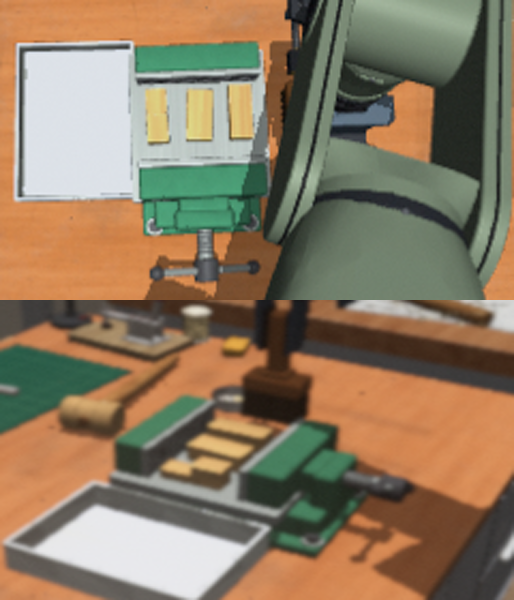

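The brush hangs upright and in line with the channel, to its right. In I go.

>>> apply_moves(
  deltas=[
    [0.005,-0.001,0.006,0,-0.7],
    [0.015,-0.001,0.006,0,-0.7],
    [0.025,-0.001,0.006,0,-0.7],
    [0.035,-0.001,0.006,0,-0.7],
    [0.045,-0.001,0.006,0,-0.7],
  ],
)

```text
time_s: 8.5
ee_pos: [502.4, -93.7, 156.6]
ee_rot: [180.0, 0.0, 91.3]
force: [0.9, -0.8, -2.4]
gripper_width: 23.9
gripper_force: 30.0
```

>>> apply_moves(
  deltas=[
    [0.012,0,0,0,-0.7],
    [0.024,0,0,0,-0.7],
    [0.036,0,0,0,-0.7],
    [0.048,0,0,0,-0.7],
    [0.06,0,0,0,-0.7],
  ],
)

```text
time_s: 9.0
ee_pos: [501.1, -33.7, 156.6]
ee_rot: [180.0, 0.0, 91.3]
force: [0.4, -1.9, -0.4]
gripper_width: 23.9
gripper_force: 30.0
```

>>> apply_moves(
  deltas=[
    [0.022,0,0,0,-0.7],
    [0.046,0,0,0,-0.7],
    [0.07,0,0,0,-0.7],
    [0.095,0,0,0,-0.7],
    [0.105,0,0,0,-0.7],
  ],
)

```text
time_s: 9.5
ee_pos: [498.5, 72.5, 156.5]
ee_rot: [-180.0, -0.0, 91.4]
force: [-0.6, -0.2, -2.0]
gripper_width: 23.8
gripper_force: 30.0
```

```bash
python3 -c "
from h import *
go(503,80,157,91.3)
im=cams.grab_frame('wrist')
im2=cams.grab_frame('scene')[110:260,180:380]
cv2.imwrite('pics/t6.png',np.vstack([cv2.resize(im,(400,300)),cv2.resize(im2,(400,300),interpolation=cv2.INTER_CUBIC)]))"
```

```text
t 9.5 pos [498.5  72.5 156.5] rot [-180.    -0.    91.4] delta [ 0.0074  0.0047 -0.0005] turn 0.0012
```

View pics/t6.png

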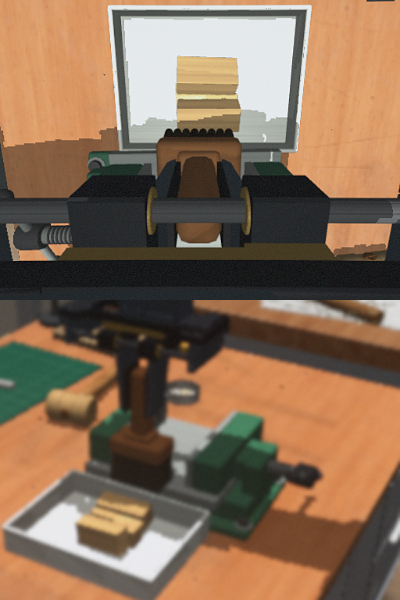

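The offcuts are in the tray, at about (208,90) in the wrist picture. I lift out and move right, then take the final check picture with the brush still in hand.

>>> apply_moves(
  deltas=[
    [-0.005,0,-0.03,0,-0.7],
    [-0.01,0,-0.07,0,-0.7],
    [-0.04,0,-0.085,0,-0.7],
    [-0.09,0,-0.085,0,-0.7],
    [-0.14,0,-0.085,0,-0.7],
  ],
)

```text
time_s: 10.1
ee_pos: [501.9, -71.9, 242.4]
ee_rot: [179.9, 0.1, 91.3]
force: [0.7, -0.7, -1.8]
gripper_width: 23.5
gripper_force: 30.0
```

>>> apply_moves(
  deltas=[
    [-0.05,0,0,0,-0.7],
    [-0.1,0,0,0,-0.7],
    [-0.15,0,0,0,-0.7],
    [-0.2,0,0,0,-0.7],
    [-0.235,-0.01,0,0,-0.7],
  ],
)

```text
time_s: 10.6
ee_pos: [496.6, -309.2, 241.0]
ee_rot: [180.0, 0.1, 91.1]
force: [-0.1, 0.1, -2.0]
gripper_width: 23.7
gripper_force: 30.0
```

```bash
python3 -c "
from h import *
go(480,-320,99.5,90)
im=cams.grab_frame('top')[150:250,170:310]
im2=cams.grab_frame('scene')[170:265,170:330]
print([ (u,v) for u,v in [w2pix('top',(504,66,54))-[170,150]]])
cv2.imwrite('pics/t7.png',np.vstack([cv2.resize(im,(420,300),interpolation=cv2.INTER_CUBIC),cv2.resize(im2,(420,250),interpolation=cv2.INTER_CUBIC)]))"
```

```text
t 10.6 pos [ 496.6 -309.2  241. ] rot [1.80e+02 1.00e-01 9.11e+01] delta [-0.0102 -0.0168  0.1415] turn 0.0195
[(np.float64(64.5124690346315), np.float64(50.42311720836142))]
```

View pics/t7.png

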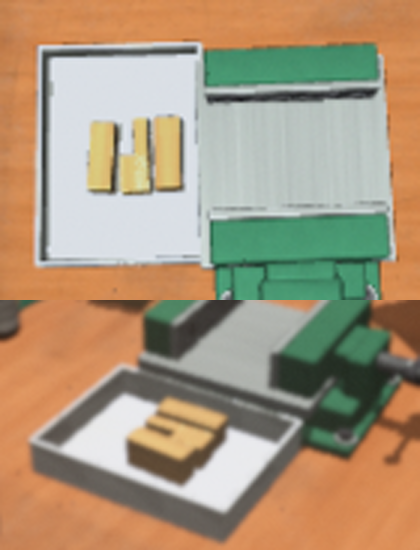

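All three offcuts lie in the tray with a clear gap to the bed (offcut edge at column 185, bed at 203), and the tray hasn't moved. Next I stand the brush back on the bench.

>>> apply_moves(
  deltas=[
    [-0.01,-0.017,0.04,0,-0.7],
    [-0.01,-0.017,0.08,0,-0.7],
    [-0.01,-0.017,0.115,0,-0.7],
    [-0.01,-0.017,0.13,0,-0.7],
    [-0.01,-0.017,0.133,0,-0.7],
  ],
)

```text
time_s: 11.2
ee_pos: [478.3, -314.4, 106.1]
ee_rot: [-179.7, -0.2, 91.2]
force: [0.3, -0.4, -1.8]
gripper_width: 23.8
gripper_force: 30.0
```

>>> apply_moves(
  deltas=[
    [0,0,0.002,0,-0.7],
    [0,0,0.004,0,-0.7],
    [0,0,0.006,0,-0.7],
    [0,0,0.008,0,-0.7],
    [0,0,0.008,0,-0.7],
  ],
)

```text
time_s: 11.7
ee_pos: [480.3, -315.3, 100.7]
ee_rot: [180.0, 0.0, 91.3]
force: [-0.6, 1.1, -0.6]
gripper_width: 24.0
gripper_force: 30.0
```

>>> apply_moves(
  deltas=[
    [0,0,0.001,0,-0.7],
    [0,0,0.002,0,-0.7],
    [0,0,0.002,0,-0.7],
  ],
)

```text
time_s: 12.0
ee_pos: [480.2, -315.2, 98.4]
ee_rot: [-180.0, -0.0, 91.3]
force: [-0.2, 0.1, -1.8]
gripper_width: 23.7
gripper_force: 30.0
```

>>> apply_moves(
  deltas=[
    [0,0,0.0005,0,-0.7],
    [0,0,0.001,0,-0.7],
    [0,0,0.0015,0,-0.7],
    [0,0,0.0015,0,-0.7],
  ],
)

```text
time_s: 12.4
ee_pos: [480.3, -315.3, 97.9]
ee_rot: [180.0, 0.0, 91.3]
force: [-1.1, 1.1, 5.2]
gripper_width: 24.0
gripper_force: 30.0
```

Contact (5 N). Release and rise clear.

>>> apply_moves(
  deltas=[
    [0,0,0,0,0.3],
    [0,0,0,0,0.3],
    [0,0,0,0,0.3],
    [0,0,0,0,0.3],
    [0,0,0,0,0.3],
  ],
)

```text
time_s: 12.9
ee_pos: [480.3, -315.3, 96.9]
ee_rot: [-180.0, 0.0, 91.3]
force: [-0.4, 0.2, 0.3]
gripper_width: 58.8
gripper_force: 0.0
```

>>> apply_moves(
  deltas=[
    [0,0,-0.03,0,0.3],
    [0,0,-0.06,0,0.3],
    [0,0,-0.09,0,0.3],
    [0,0,-0.1,0,0.3],
    [0,0,-0.1,0,0.3],
  ],
)

```text
time_s: 13.4
ee_pos: [480.9, -315.7, 198.2]
ee_rot: [179.9, 0.1, 91.3]
force: [0.6, 1.6, 0.1]
gripper_width: 59.5
gripper_force: 0.0
```

Run:
```python
from h import *
st=env.state(); im=cams.grab_frame('wrist')
# expected outline of the standing brush's handle top; wood mask there
for z in (62,150): print(z,w2pix('wrist',(480,-315,z),st).round())
hsv=cv2.cvtColor(im,cv2.COLOR_BGR2HSV)
dark=(hsv[:210,150:360,2]<60).astype('uint8')
n,l,s,c=cv2.connectedComponentsWithStats(dark)
print([(a[:5].tolist(),) for a in s[1:] if a[4]>60])
cv2.imwrite('pics/w8.png',im)
im0=cv2.imread('pics/w4.png')[:384,:512]
print(st['time_s'],st['gripper_width'],st['force'].round(1))
g=cv2.matchTemplate(im[:210],im0[112:192,200:300],cv2.TM_CCOEFF_NORMED); print(cv2.minMaxLoc(g))
```

```text
62 [253. 177.]
150 [253. 207.]
[([72, 146, 63, 5, 206],)]
13.4 59.4932316887678 [0.6 1.6 0.1]
(-0.24211490154266357, 0.19295071065425873, (222, 66), (258, 65))
```

Run:
```python
from h import *
for x in (445,515):
  for z in (0,15,62): print(x,z,w2pix('wrist',(x,-293,z)).round())
im=cv2.imread('pics/w8.png')
for r in range(135,226,10): print(r,[tuple(int(t) for t in im[r,c]) for c in (200,215,235,253,271,290,305)])
```

```text
445 0 [222. 144.]
445 15 [221. 146.]
445 62 [216. 153.]
515 0 [287. 146.]
515 15 [289. 148.]
515 62 [294. 155.]
135 [(79, 117, 166), (138, 209, 246), (133, 197, 244), (143, 211, 245), (131, 194, 244), (83, 119, 173), (83, 123, 174)]
145 [(87, 122, 173), (149, 208, 246), (108, 147, 213), (147, 212, 250), (146, 217, 255), (95, 142, 213), (83, 122, 173)]
155 [(78, 116, 162), (87, 123, 170), (56, 84, 120), (64, 95, 138), (91, 143, 209), (72, 102, 145), (86, 119, 170)]
165 [(83, 113, 161), (65, 96, 135), (62, 94, 136), (65, 105, 151), (59, 88, 123), (53, 79, 115), (85, 119, 167)]
175 [(87, 120, 164), (71, 103, 145), (55, 81, 112), (37, 58, 79), (48, 73, 110), (55, 80, 113), (80, 112, 158)]
185 [(87, 122, 168), (80, 117, 161), (58, 85, 120), (39, 56, 83), (55, 85, 117), (59, 84, 118), (81, 113, 162)]
195 [(88, 124, 174), (87, 126, 176), (66, 106, 152), (63, 96, 139), (65, 99, 142), (74, 108, 153), (84, 119, 169)]
205 [(85, 122, 170), (86, 123, 175), (66, 98, 140), (67, 106, 155), (72, 102, 140), (85, 123, 174), (84, 120, 169)]
215 [(142, 204, 246), (139, 203, 245), (132, 199, 247), (64, 96, 137), (112, 168, 234), (78, 116, 167), (84, 121, 172)]
225 [(134, 199, 246), (139, 204, 245), (133, 198, 245), (143, 213, 251), (85, 122, 173), (87, 121, 171), (83, 119, 168)]
```

The bristle row sits exactly where a standing brush predicts (columns 222–285, row 146), so the brush is upright. Handing in.

```bash
python3 -c "
from workcell import env
print(env.job_done())"
```

```text
the job is handed in; nothing more can be done
None
```

I handed the job in at about 13.5 s on the robot's clock: by my last camera checks all three offcuts lie in the tray clear of the vise, the tray is in place and the brush stands let go on its bristles on the open bench, though the hand-in gave no verdict.

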